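# Load the parts dryer in two layers and set its timer

### The arm

A 6-joint arm with a two-finger parallel gripper is mounted at the origin on the work surface. World frame = base frame: x ahead of the robot, y to its left, z up, the work surface at z = 0. Lengths are in mm, angles in rad, forces in N, time in s.
With the tool pointing down it reaches from about 350 to 975 mm from the base axis. Payload 7.1 kg.
Tool frame: the origin (TCP) lies midway between the tips of the shut fingers; the grasp point (between the pads) lies 19 mm behind it (ctrl.grip_point_offset is the distance from the TCP to the grasp point, in mm); z points along the fingers, y is the line along which they close (so a half turn about z gives the same grasp; the last joint's range is limited). The gripper opens to 88 mm and grips with 3 to 60 N. Pads are 20 mm wide; open, the fingers measure 115 mm over their backs; the gripper's body (75 mm by 178 mm) begins 61 mm behind the grasp point.
Start: joints at [-1.15, 0.423, 1.63, -0, 1.089, -0.019], TCP at [266.114, -565.498, 222.675] pointing down, gripper open.
Joint ranges: [-3, 3], [-0.9, 2.11], [0.09, 2.58], [-1.31, 4.45], [0.11, 2.69], [-2.54, 2.54]. Speed limits (rad/s): [2.39, 2.39, 3.01, 3.14, 3.14, 3.14].

### API

Orientations are given as a rotation vector (axis times angle).
In Python, from workcell import get_obs, optics, close_job, spotter, ctrl gives the robot as it stands. The module is installed in compiled form; this text tells all that it offers.
- The arm moves only by the tool move_arm, never from a script. Its argument "rows" is a list of rows, each a list of 5 numbers: the shift along the tool's x, y, z in cm, then the turn about the tool's z in degrees, then the opening in per cent of the stroke, from 0 (shut) to 100 (fully open). A call has 1 to 10 rows; each row shifts and turns the commanded pose from where the row before left it, along the tool's axes as they then stand; what a row does not reach is not made up. A row lasts 1/8 s, in which the tool goes at most 62.5 mm and 10.7 degrees, less where a joint would pass 70% of its speed; a pose out of reach is approached as far as the arm can. A call with a gripper value outside its range is refused whole. The fingers move at their own pace and stop on an object; the grip force is fixed at half the most. Time passes only in rows, so rows that do not move let the fingers close. It gives the time, the measured TCP pose, the force, the opening and the grip force at its end, in the units of the state.
- get_obs(): the state, without advancing time (a new reading comes with each control period).
- optics.get_image(name): name is "scene" or "top" or "wrist"; returns the picture (400x640x3 uint8, blue, green, red); there is no depth.
- optics.calibration(name): a dict with "camera_matrix" (3x3 intrinsics, pixels), "distortion" ([k1, k2, p1, p2, k3] as OpenCV has them; the pictures are not rectified), "xyz" and "orientation" of the camera in the world. Camera axes: x right, y down, z forward; pixel columns grow to the right and rows downward; lengths in mm; the calibration is good to about 2 mm. A picture is of the moment at which its call begins: read the wrist's pose just before it. calibration takes no time and is no camera call; for the wrist camera it gives the pose at the moment of the call.
- close_job(): hands the job in; it is judged then, once.
Trained networks look in the newest picture that a camera, given by its name, has taken for a name from the list of things; names that differ only in an ending like _2 or _b are one class to them, and where a whole thing is asked for, a point or a joint stands for the part that bears it (a point fixed in the world has none). Each returns a list of dicts, best first, with "conf" (0 to 1); they miss things now and then, are a little off and sometimes report something else, mostly with a low value. They report only what shows in the picture. A call takes as long as a camera call.
- spotter.find_in(camera, label): "point" ([column, row] in pixels, amid what is visible of it).
- spotter.regions_of(camera, label): "region" (400x640 bool, what is visible of it) and "point" ([column, row] in pixels, amid what is visible of it).
The state is a dict: "t": time; "qpos": joint angles; "qvel": joint speeds; "joint_torque": joint torques, N m; "ee_pos": TCP position; "orientation": TCP orientation; "ft_force": force on the tool from outside, world axes, zero at the start; "moment": the same for the moment, N m; "width": finger opening in mm; "grasp_force": force on a finger pad.
Only numpy, scipy, OpenCV 4.12 (cv2) and the standard library are available. Lean on these libraries where they do the work, as an engineer would, in place of code of your own. Each camera call takes 0.05 s, during which the arm holds its last target. There are 200 camera calls.

### The job

Dry the rinsed printer parts: put all the cartridge shells, rib up, on the floor of the dryer's bin, then lay the divider plate flat on the bin's ledges above them, then stand all the small gear housings, gear up, side by side on the plate. Only then start the timer as bell timers need it: wind it clockwise past the last mark (30 minutes) and turn it back to 15 minutes. Leave the other things on the bench where they are.

Things in the scene. Friction and masses are not known exactly. Their poses are not given: they have to be found in the camera images.
- bin: the dryer's open drying bin, white sheet metal, fixed to the bench, a low grey blower housing (75 mm high) joined to its +x side. Inside 170 (its x) x 190 mm (its y), walls 6 mm thick, rim 85 mm above the bench, floor 6 mm above the bench. Along the two walls at its x ends runs a steel ledge that stands 16 mm inwards, its upper face 68 mm above the bench, its lower face 62 mm, leaving 138 mm between the ledges. Origin: centre of the underside, on the bench, z up
- shell1: rinsed toner-cartridge shell, plain grey plastic: a block 115 (its x) x 45 (its y) x 30 mm high with a grip rib on top, 60 (x) x 14 (y) mm and 26 mm tall, centred, so 56 mm high in all; about 180 g. Origin: centre of the underside, z up. Two or three of the three shells are there, at first standing on the rubber mat. It must lie upright (rib up) on the bin's floor
- shell2: rinsed toner-cartridge shell, plain grey plastic: a block 115 (its x) x 45 (its y) x 30 mm high with a grip rib on top, 60 (x) x 14 (y) mm and 26 mm tall, centred, so 56 mm high in all; about 180 g. Origin: centre of the underside, z up. Two or three of the three shells are there, at first standing on the rubber mat. It must lie upright (rib up) on the bin's floor
- shell3: rinsed toner-cartridge shell, plain grey plastic: a block 115 (its x) x 45 (its y) x 30 mm high with a grip rib on top, 60 (x) x 14 (y) mm and 26 mm tall, centred, so 56 mm high in all; about 180 g. Origin: centre of the underside, z up. Two or three of the three shells are there, at first standing on the rubber mat. It must lie upright (rib up) on the bin's floor
- divider: perforated aluminium divider plate, 160 (its x) x 180 mm (its y), 5 mm thick, with a dark grip bar on top at its centre, 60 (x) x 14 mm (y), rising 28 mm above the plate's upper face; about 220 g. Origin: centre of the underside, z up. At first it lies flat on the bench. It fits in the bin with 5 mm to spare all round, its x along the bin's x (either way round), and rests on the two ledges, with 5 to 6 mm between it and the shells' ribs
- gearbox1: small gear housing: black plastic block 60 (its x) x 32 (its y) x 30 mm high, with a steel gear (26 mm across, 6 mm high) on top near its +x end; about 100 g. Origin: centre of the underside, z up. Two or three of the three are there, at first on the bench in front of the dryer. It must stand, gear up, on the divider plate
- gearbox2: small gear housing: black plastic block 60 (its x) x 32 (its y) x 30 mm high, with a steel gear (26 mm across, 6 mm high) on top near its +x end; about 100 g. Origin: centre of the underside, z up. Two or three of the three are there, at first on the bench in front of the dryer. It must stand, gear up, on the divider plate
- gearbox3: small gear housing: black plastic block 60 (its x) x 32 (its y) x 30 mm high, with a steel gear (26 mm across, 6 mm high) on top near its +x end; about 100 g. Origin: centre of the underside, z up. Two or three of the three are there, at first on the bench in front of the dryer. It must stand, gear up, on the divider plate
- timer: the dryer's bell timer, fixed to the bench: white box 90 x 90 x 42 mm with a round metal dial on top (to 44 mm high). Origin: centre of the underside, z up. Seven black marks on the dial, 5 minutes apart, fan out about its +x direction: the zero mark (long) lies 1.2 rad to the left of +x (counter-clockwise seen from above), then clockwise 5, 10, 15 (straight along +x), 20, 25 and the last, 30 minutes (long) 1.2 rad to the right
- timer_knob (a joint): angle of the timer's knob, rad: 0 with its pointer at the zero mark, growing clockwise seen from above, 0.08 rad a minute: 1.2 at 15 minutes, 2.4 at 30 minutes, end stop at 2.8. The pointer's direction in the world is the timer's yaw + 1.2 - this angle. Turns both ways against light friction (about 0.04 N m), stays where it is left, no detents
- timer_knob_grip (a point): point on the knob's axis at the height to grip, 72 mm above the bench. The black knob is an upright bar 46 mm long, 12 mm thick, from 50 to 84 mm above the bench, on a disc 40 mm across whose top is 54 mm above the bench; a white line on its top and end marks the pointer end of the bar. x axis: along the bar towards the pointer end; it turns with the knob
- mat: black rubber draining mat, 200 (its x) x 250 mm (its y), 3 mm thick, fixed. Origin: centre of its underside
- screwdriver: bystander, to be left alone: screwdriver, 170 mm, standing or lying loose on the bench
- tape: bystander, to be left alone: empty tape core, 64 mm across, 25 mm high, standing or lying loose on the bench
- wrench: bystander, to be left alone: wrench, 160 mm, standing or lying loose on the bench
- carton: bystander, to be left alone: small cardboard carton, 90 x 75 x 60 mm high, standing or lying loose on the bench
- bottle: bystander, to be left alone: closed bottle, 60 mm across, 160 mm high, standing or lying loose on the bench
- jar: bystander, to be left alone: jar, 56 mm across, 70 mm high, standing or lying loose on the bench

How it is judged (in metres and radians):
On the way, in this order (a step that is already met when the one before it is completed fails the run):
1. all shells lie rib up on the bin's floor, let go (x of shell1 in the frame of bin between -0.085 and 0.085 m and y of shell1 in the frame of bin between -0.095 and 0.095 m and z of each of shell1, shell2, shell3 in the frame of bin below 0.014 m and angle between each of shell1, shell2, shell3's own z axis and vertical below 0.15 rad and x of shell2 in the frame of bin between -0.085 and 0.085 m and y of shell2 in the frame of bin between -0.095 and 0.095 m and x of shell3 in the frame of bin between -0.085 and 0.085 m and y of shell3 in the frame of bin between -0.095 and 0.095 m and contact force between each of shell1, shell2, shell3 and the fingers below 0.3 N), for 0.2 s.
2. the divider plate rests flat on both ledges over the shells, let go (x of shell1 in the frame of bin between -0.085 and 0.085 m and y of shell1 in the frame of bin between -0.095 and 0.095 m and z of each of shell1, shell2, shell3 in the frame of bin below 0.014 m and angle between each of shell1, shell2, shell3's own z axis and vertical below 0.15 rad and x of shell2 in the frame of bin between -0.085 and 0.085 m and y of shell2 in the frame of bin between -0.095 and 0.095 m and x of shell3 in the frame of bin between -0.085 and 0.085 m and y of shell3 in the frame of bin between -0.095 and 0.095 m and z of divider in the frame of bin between 0.06 and 0.074 m and x of divider in the frame of bin between -0.013 and 0.013 m and y of divider in the frame of bin between -0.013 and 0.013 m and angle between divider's own z axis and vertical below 0.05 rad and contact force between divider and the fingers below 0.3 N), for 0.2 s.
3. all gear housings stand gear up on the plate, let go (z of divider in the frame of bin between 0.06 and 0.074 m and x of divider in the frame of bin between -0.013 and 0.013 m and y of divider in the frame of bin between -0.013 and 0.013 m and angle between divider's own z axis and vertical below 0.05 rad and x of gearbox1 in the frame of divider between -0.08 and 0.08 m and y of gearbox1 in the frame of divider between -0.09 and 0.09 m and z of gearbox1 in the frame of divider between 0 and 0.012 m and angle between each of gearbox1, gearbox2, gearbox3's own z axis and vertical below 0.15 rad and x of gearbox2 in the frame of divider between -0.08 and 0.08 m and y of gearbox2 in the frame of divider between -0.09 and 0.09 m and z of gearbox2 in the frame of divider between 0 and 0.012 m and x of gearbox3 in the frame of divider between -0.08 and 0.08 m and y of gearbox3 in the frame of divider between -0.09 and 0.09 m and z of gearbox3 in the frame of divider between 0 and 0.012 m and contact force between each of gearbox1, gearbox2, gearbox3 and the fingers below 0.3 N), for 0.2 s.
4. the timer is wound past its 30-minute mark (value of joint timer_knob above 2.4 rad), for 0.1 s.
5. the timer is turned back to 15 minutes (value of joint timer_knob between 1.1 and 1.3 rad), for 0.2 s.
At the end, for the whole second after the job is handed in: Shells rib up (0.15 rad) on the bin floor (underside under 14 mm high), plate level (0.05 rad) on the ledges, centred to 13 mm along both bin axes, gear housings gear up (0.15 rad) on the plate, not on one another, timer at 15 minutes (1.1 to 1.3 rad), all at rest (all of step 5 and x of shell1 in the frame of bin between -0.085 and 0.085 m and y of shell1 in the frame of bin between -0.095 and 0.095 m and z of each of shell1, shell2, shell3 in the frame of bin below 0.014 m and angle between each of shell1, shell2, shell3, gearbox1, gearbox2, gearbox3's own z axis and vertical below 0.15 rad and x of shell2 in the frame of bin between -0.085 and 0.085 m and y of shell2 in the frame of bin between -0.095 and 0.095 m and x of shell3 in the frame of bin between -0.085 and 0.085 m and y of shell3 in the frame of bin between -0.095 and 0.095 m and z of divider in the frame of bin between 0.06 and 0.074 m and x of divider in the frame of bin between -0.013 and 0.013 m and y of divider in the frame of bin between -0.013 and 0.013 m and angle between divider's own z axis and vertical below 0.05 rad and x of gearbox1 in the frame of divider between -0.08 and 0.08 m and y of gearbox1 in the frame of divider between -0.09 and 0.09 m and z of gearbox1 in the frame of divider between 0 and 0.012 m and x of gearbox2 in the frame of divider between -0.08 and 0.08 m and y of gearbox2 in the frame of divider between -0.09 and 0.09 m and z of gearbox2 in the frame of divider between 0 and 0.012 m and x of gearbox3 in the frame of divider between -0.08 and 0.08 m and y of gearbox3 in the frame of divider between -0.09 and 0.09 m and z of gearbox3 in the frame of divider between 0 and 0.012 m and linear speed of each of shell1, shell2, shell3, gearbox1, gearbox2, gearbox3, divider below 0.02 m/s); the robot touches nothing.
It fails at once if a bystander is moved more than 40 mm (distance of any of screwdriver, tape, wrench, carton, bottle, jar from where it was at the start of the episode above 0.04 m).
Of shell1, shell2, shell3 only 2 to 3 are there at a start; the rules pass over those that are not, and their reading is None.
Of gearbox1, gearbox2, gearbox3 only 2 to 3 are there at a start; the rules pass over those that are not, and their reading is None.
At some moment in a run one of shell1, shell2, shell3, gearbox1, gearbox2, gearbox3 may be knocked a few centimetres aside while the robot is not near it.
It also fails if it takes over 210 s, if anything falls off the work surface, if the arm or the gripper's body presses on something with over 40 N, if the wrist force passes 120 N, or if a joint passes its speed limit or range.

## Working session

There is one attempt and no reset: what is moved stays moved. The work goes in short steps, Python scripts to look and compute and a tool call to move; the robot and the scene stay as the last step left them, time stands still between calls to the robot, and variables do not carry over. Pictures are saved under pics/ and viewed, at most 14 in all, crops included, and the job is handed in when it is done.

Besides the shell and the picture viewer there is one more tool, called after ">>>" by a JSON object that holds its "name" and its "arguments". move_arm: Moves the arm, as the interface text tells. Its arguments: {"type":"object","properties":{"rows":{"type":"array","items":{"type":"array","items":{"type":"number"}}}},"required":["rows"]}

```bash
mkdir -p pics; ls; python3 - <<'E'
from workcell import get_obs, optics, spotter, ctrl
import cv2, numpy as np
print(get_obs())
for c in ("scene","top"):
    im=optics.get_image(c); cv2.imwrite(f"pics/{c}0.png",im)
    print(c,optics.calibration(c))
E
```

```text
pics
{'t': 0.0, 'qpos': array([-1.15000593e+00,  4.23839008e-01,  1.63066693e+00, -1.36289556e-05,
        1.08861500e+00, -1.90115472e-02]), 'qvel': array([-0.00164888, -0.00027642,  0.00165702,  0.00034328, -0.0015314 ,
        0.00158896]), 'joint_torque': array([-6.42862096e-05, -5.44624257e+01, -2.73669559e+01,  6.42556557e-02,
        2.25951453e-02, -1.14592935e-04]), 'ee_pos': array([ 265.88872529, -565.01389442,  221.91191064]), 'orientation': array([-3.06447878e+00, -6.84968523e-01,  4.97367074e-04]), 'ft_force': array([-0.12389991, -0.00938702, -0.08713673]), 'moment': array([-0.01977316,  0.01053145,  0.00647103]), 'grasp_force': 0.0, 'width': 87.73287582762158}
scene {'camera_matrix': array([[367.22232736,   0.        , 326.39649654],
       [  0.        , 367.22232736, 206.34371988],
       [  0.        ,   0.        ,   1.        ]]), 'distortion': array([-0.06341749,  0.        ,  0.        ,  0.        ,  0.        ]), 'xyz': array([927.55009114, 550.88369049, 725.35077572]), 'orientation': array([-0.71727503, -2.59178891,  1.12206983])}
top {'camera_matrix': array([[464.05605612,   0.        , 327.19882416],
       [  0.        , 464.05605612, 201.79785592],
       [  0.        ,   0.        ,   1.        ]]), 'distortion': array([-0.06939595,  0.        ,  0.        ,  0.        ,  0.        ]), 'xyz': array([ 388.52511474,  -19.02712711, 1282.85790367]), 'orientation': array([-2.15000534,  2.18786687, -0.16708208])}
```

View pics/top0.png

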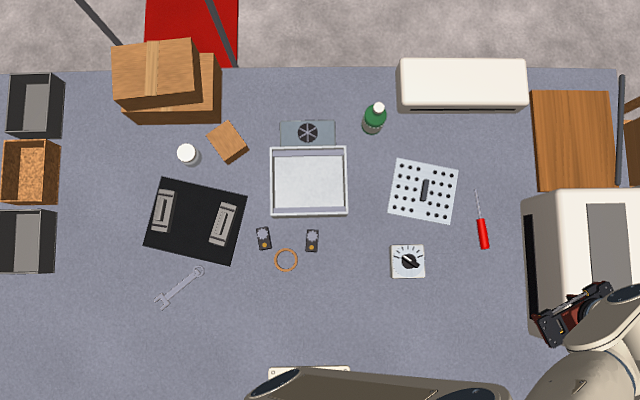

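View pics/scene0.png

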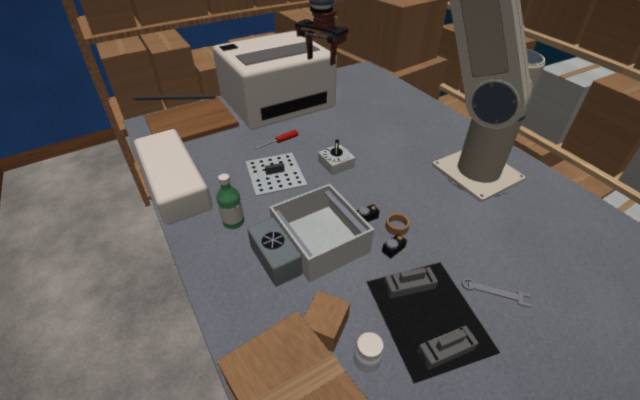

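Top view: the bin is at (309,181), the divider at (424,191) and the timer at (408,261). There are two shells on the mat at (162,210) and (223,224), and two gear housings at (263,238) and (312,240). The tape core (286,260) sits close to the housings. The scene view confirms two shells and two housings.

```bash
cat > h.py <<'E'
from workcell import get_obs, optics, spotter, ctrl
import cv2, numpy as np
from scipy.optimize import minimize
from scipy.spatial.transform import Rotation as R
def proj(cal,P):
    Rm=R.from_rotvec(cal["orientation"]).as_matrix().T
    p,_=cv2.projectPoints(np.asarray(P,float),cv2.Rodrigues(Rm)[0],-Rm@cal["xyz"],cal["camera_matrix"],cal["distortion"])
    return p[:,0]
def ray(cal,uv,z):
    n=cv2.undistortPoints(np.array([[uv]],float),cal["camera_matrix"],cal["distortion"])[0,0]
    d=R.from_rotvec(cal["orientation"]).as_matrix()@np.r_[n,1]; o=cal["xyz"]
    return (o+d*(z-o[2])/d[2])[:2]
def box(lx,ly,z0,z1,cx=0): return [[cx+sx*lx/2,sy*ly/2,z] for sx in(-1,1) for sy in(-1,1) for z in(z0,z1)]
M={"shell1":[box(115,45,0,30),box(60,14,30,56)],"divider":[box(160,180,0,5),box(60,14,5,33)],
   "gearbox1":[box(60,32,0,30),box(26,26,30,36,15)],"bin":[box(182,202,0,85)],"timer":[box(90,90,0,42)]}
def place(m,x,y,a,z0=0):
    c,s=np.cos(a),np.sin(a); m=np.array(m); return np.c_[x+c*m[:,0]-s*m[:,1],y+s*m[:,0]+c*m[:,1],m[:,2]+z0]
def sil(cal,name,p,z0,S=4):
    im=np.zeros((400*S,640*S),np.uint8)
    for m in M[name]:
        cv2.fillConvexPoly(im,cv2.convexHull(np.round(proj(cal,place(m,*p,z0))*S).astype(np.int32)),1)
    return im
def fit(views,name,z0,p0):  # views: list of (cal,region)
    S=4; big=[(c,cv2.resize(r.astype(np.uint8),None,fx=S,fy=S,interpolation=cv2.INTER_NEAREST)) for c,r in views]
    def cost(p):
        e=0
        for c,r in big:
            s=sil(c,name,(p[0],p[1],p[2]/50),z0); e-=(s&r).sum()/(s|r).sum()
        return e/len(big)
    best=min((minimize(cost,[p0[0],p0[1],50*a],method="Nelder-Mead",options=dict(initial_simplex=np.array([p0[0],p0[1],50*a])+np.array([[0,0,0],[8,0,0],[0,8,0],[0,0,8]]),maxiter=90,xatol=.1,fatol=1e-4)) for a in p0[2]),key=lambda r:r.fun)
    return best.x[0],best.x[1],best.x[2]/50,-best.fun
def goto(x,y,z,yaw=None):
    "print tool-frame shift (cm) after the turn; yaw = tool x direction in world (mod pi)"
    o=get_obs(); Rt=R.from_rotvec(o["orientation"]).as_matrix(); cur=np.arctan2(Rt[1,0],Rt[0,0])
    tw=0 if yaw is None else (yaw-cur+np.pi/2)%np.pi-np.pi/2
    n=cur+tw; d=np.array([x,y,z])-o["ee_pos"]
    # tool x=(cos n,sin n), tool y=(sin n,-cos n), z down
    print("yaw %.3f turn(deg tool z) %.2f  then dx %.2f dy %.2f dz %.2f cm  q6 %.2f  pos %s"%(cur,-np.degrees(tw),(d[0]*np.cos(n)+d[1]*np.sin(n))/10,(d[0]*np.sin(n)-d[1]*np.cos(n))/10,-d[2]/10,o["qpos"][5],o["ee_pos"].round(1)))
E
python3 - <<'E'
from h import *
o=get_obs(); print(R.from_rotvec(o["orientation"]).as_matrix().round(3))
ims={c:optics.get_image(c) for c in("top","scene")}
cal={c:optics.calibration(c) for c in ims}
for n in ("bin","shell1","divider","gearbox1","timer"):
    z0=3 if n=="shell1" else 0
    reg={c:spotter.regions_of(c,n) for c in ims}
    for r in reg["top"]:
        if r["conf"]<.4: continue
        xy=ray(cal["top"],r["point"],z0+20)
        v=[(cal["top"],r["region"])]
        # scene match
        pr=[(np.linalg.norm(ray(cal["scene"],s["point"],z0+20)-xy),s) for s in reg["scene"]]
        pr.sort(key=lambda t:t[0])
        if pr and pr[0][0]<40 : v.append((cal["scene"],pr[0][1]["region"]))
        print(n,r["conf"],r["point"],xy.round(0))
        for vv in (v[:1],v): print("  ",len(vv),np.round(fit(vv,n,z0,(*xy,np.arange(-1.4,1.7,.45) if n!="bin" else [-.2,0,.2])),3))
for l in("bottle","carton","tape","timer_knob_grip"):
    f=spotter.find_in("top",l); 
    if f: print(l,f[0]["conf"],ray(cal["top"],f[0]["point"],20).round(0))
E
```

```text
[[ 0.905  0.426 -0.001]
 [ 0.426 -0.905  0.001]
 [ 0.    -0.001 -1.   ]]
bin 0.93 [306.6, 173.5] [628.  -0.]
   1 [599.792  -6.684  -0.      0.786]
   2 [ 6.00371e+02 -5.76700e+00  1.20000e-02  7.75000e-01]
shell1 0.83 [163.6, 212.3] [526. 391.]
   1 [ 5.30342e+02  3.91251e+02 -1.56000e-01  9.48000e-01]
   2 [ 5.30008e+02  3.91310e+02 -1.54000e-01  9.28000e-01]
shell1 0.82 [226.3, 225.0] [489. 220.]
   1 [ 4.93395e+02  2.27601e+02 -3.18000e-01  9.20000e-01]
   2 [492.393 228.175   2.831   0.896]
shell1 0.72 [483.2, 231.4] [ 459. -485.]
   1 [ 4.69729e+02 -4.81023e+02  3.81000e-01  3.45000e-01]
   1 [ 4.69729e+02 -4.81023e+02  3.81000e-01  3.45000e-01]
divider 0.56 [425.1, 190.9] [ 575. -328.]
   1 [ 5.77491e+02 -3.27226e+02 -2.10000e-01  9.72000e-01]
   2 [ 5.76752e+02 -3.26588e+02 -2.04000e-01  9.68000e-01]
gearbox1 0.85 [263.7, 238.1] [452. 119.]
   1 [4.50683e+02 1.17813e+02 1.93000e-01 9.15000e-01]
   1 [4.50683e+02 1.17813e+02 1.93000e-01 9.15000e-01]
gearbox1 0.6 [310.7, 235.8] [456.  -9.]
   1 [ 4.43789e+02 -1.19960e+01 -1.19000e-01  9.18000e-01]
   2 [ 4.43243e+02 -1.14380e+01 -9.10000e-02  7.68000e-01]
timer 0.56 [407.7, 260.2] [ 385. -272.]
   1 [ 382.174 -267.965    1.588    0.942]
   2 [ 381.621 -269.993   -1.552    0.922]
bottle 0.7 [ 779. -192.]
carton 0.79 [723. 217.]
tape 0.6 [386.  29.]
timer_knob_grip 0.69 [414.  29.]
```

```bash
python3 - <<'E'
s=open('h.py').read(); i=s.index("def goto")
s=s[:i]+'''def goto(x,y,z,yaw=None,q6pref=0):
    "print turn, then tool-frame shift after it"
    o=get_obs(); q=o["qpos"]; Rt=R.from_rotvec(o["orientation"]).as_matrix(); c=np.arctan2(Rt[1,0],Rt[0,0])
    cur=c+2*np.pi*round((q[0]-q[5]+np.pi/2-c)/(2*np.pi)); q1=np.arctan2(y,x)
    yt=cur if yaw is None else min((yaw+k*np.pi for k in range(-4,5)),key=lambda v:abs(q1+np.pi/2-v-q6pref))
    n=yt; d=np.array([x,y,z])-o["ee_pos"]
    print("t %.1f yaw %.3f->%.3f TURN %.2f | dx %.2f dy %.2f dz %.2f cm | q6 %.2f->%.2f pos %s w %.1f"%(o["t"],cur,yt,-np.degrees(yt-cur),(d[0]*np.cos(n)+d[1]*np.sin(n))/10,(d[0]*np.sin(n)-d[1]*np.cos(n))/10,-d[2]/10,q[5],q1+np.pi/2-yt,o["ee_pos"].round(1),o["width"]))
'''
open('h.py','w').write(s)
E
python3 -c "
from h import *
goto(493,228,200,-.318)"
```

```text
t 0.9 yaw 0.440->2.824 TURN -136.58 | dx 3.26 dy 82.47 dz 2.27 cm | q6 -0.02->-0.82 pos [ 266.1 -565.5  222.7] w 87.8
```

>>> {"name": "move_arm", "arguments": {"rows": [[3.88,-4.44,0,0,100],[3.88,-4.44,0,0,100],[3.88,-4.44,0,0,100],[3.88,-4.44,0,0,100],[3.88,-4.44,0,0,100],[3.88,-4.44,0,0,100],[3.88,-4.44,0,0,100],[3.88,-4.44,0,0,100],[3.88,-4.44,0,0,100],[3.88,-4.44,0,0,100]]}}

```text
t: 2.15
ee_pos: [428.6, 3.4, 223.1]
orientation: [3.066, 0.685, 0.002]
ft_force: [1.0, -0.2, -0.7]
width: 87.8
grasp_force: 0.0
```

>>> {"name": "move_arm", "arguments": {"rows": [[3.88,-4.44,0,0,100],[3.88,-4.44,0,0,100],[3.88,-4.44,0,0,100],[3.88,-4.44,0,0,100],[0,0,0,-10.5,100],[0,0,0,-10.5,100],[0,0,0,-10.5,100],[0,0,0,-10.5,100],[0,0,0,-10.5,100],[0,0,0,-10.5,100]]}}

```text
t: 3.4
ee_pos: [493.0, 228.2, 222.8]
orientation: [2.249, 2.193, 0.0]
ft_force: [-1.5, -0.5, -0.0]
width: 87.9
grasp_force: 0.0
```

>>> {"name": "move_arm", "arguments": {"rows": [[0,0,0,-10.5,100],[0,0,0,-10.5,100],[0,0,0,-10.5,100],[0,0,0,-10.5,100],[0,0,0,-10.5,100],[0,0,0,-10.5,100],[0,0,0,-10.5,100],[0,0,0,0,100]]}}

```text
t: 4.4
ee_pos: [493.0, 228.2, 222.8]
orientation: [0.502, 3.101, 0.0]
ft_force: [-0.7, 1.4, -0.2]
width: 87.7
grasp_force: 0.0
```

```bash
python3 - <<'E'
from h import *
goto(493,228,37,-.318)
cal=optics.calibration("wrist"); im=optics.get_image("wrist"); cv2.imwrite("pics/w1.png",im)
print(cal["xyz"],R.from_rotvec(cal["orientation"]).as_matrix().round(2).tolist())
for r in spotter.regions_of("wrist","shell1"): print(r["conf"],r["point"],np.round(fit([(cal,r["region"])],"shell1",3,(493,228,[-.32])),3))
im=optics.get_image("top"); cal=optics.calibration("top"); cv2.imwrite("pics/topbin.png",cv2.resize(im[110:270,240:480],None,fx=3,fy=3))
for l in("shell1","gearbox1"):print([(r["conf"],r["point"]) for r in spotter.find_in("top",l)])
E
```

```text
t 4.4 yaw 2.821->2.824 TURN -0.18 | dx -0.01 dy -0.02 dz 18.58 cm | q6 -0.84->-0.82 pos [493.  228.2 222.8] w 87.7
[418.29110867 253.39831    384.82739265] [[0.32, 0.91, 0.27], [0.95, -0.3, -0.09], [-0.0, 0.29, -0.96]]
0.96 [318.1, 172.6] [ 4.92311e+02  2.27837e+02 -3.02000e-01  9.70000e-01]
0.95 [440.2, 163.2] [ 4.93e+02  2.28e+02 -3.20e-01 -0.00e+00]
[(0.54, [161.6, 229.0]), (0.43, [226.8, 240.7])]
[(0.85, [261.5, 238.5]), (0.84, [311.8, 238.3])]
```

View pics/topbin.png

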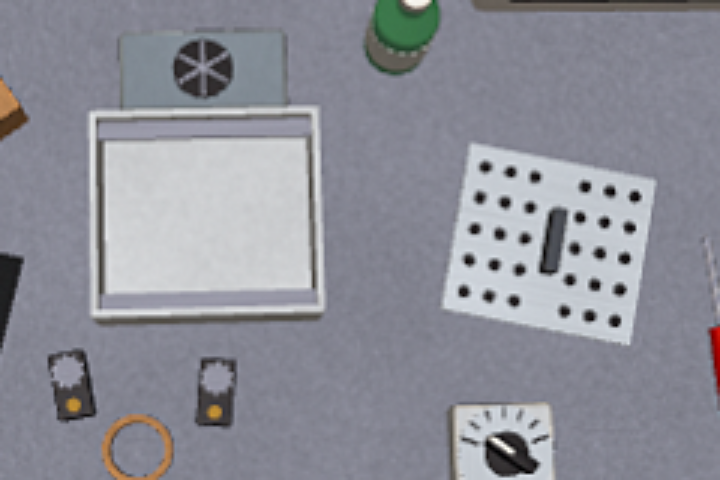

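View pics/w1.png

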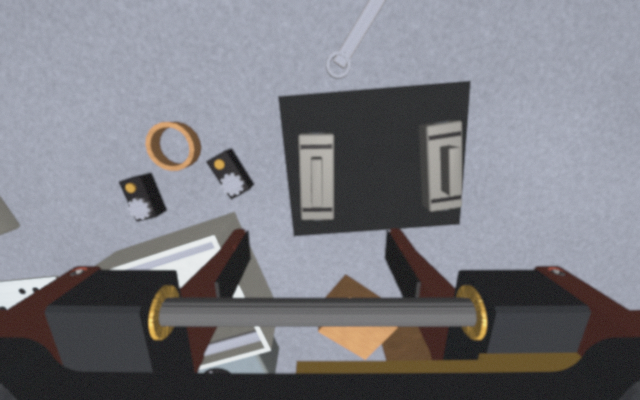

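The wrist view shows the target shell at (318,175), lined up with the fingers, with the other shell at (440,165). In the top crop the bin's outer rim corners are (91,111), (321,106), (325,315) and (94,318). The knob pointer points up-left.

>>> {"name": "move_arm", "arguments": {"rows": [[0,0,5,-0.5,100],[0,0,5,0,80],[0,0,5,0,60],[0,0,2,0,60],[0,0,1.5,0,60],[0,0,0,0,0],[0,0,0,0,0],[0,0,0,0,0],[0,0,0,0,0],[0,0,0,0,0]]}}

```text
t: 5.9
ee_pos: [493.1, 228.2, 38.1]
orientation: [0.486, 3.103, 0.0]
ft_force: [-0.3, -0.8, 3.1]
width: 13.9
grasp_force: 30.0
```

```bash
python3 - <<'E'
from h import *
cal=optics.calibration("top")
P=np.array([ray(cal,np.array(p)/3+[240,110],85) for p in[(91,111),(321,106),(325,315),(94,318)]])
c=P.mean(0); ex=(P[0]+P[1]-P[2]-P[3])/2; ey=(P[0]+P[3]-P[1]-P[2])/2
print(P.round(1),c,np.linalg.norm(ex),np.linalg.norm(ey),np.arctan2(ex[1],ex[0]),np.arctan2(-ey[0],ey[1]))
o=get_obs();print(o["ee_pos"],o["width"],o["ft_force"])
E
```

```text
[[ 688.3   93.6]
 [ 690.2 -109.1]
 [ 504.8 -108. ]
 [ 505.4   91.6]] [597.1735346   -7.95968728] 184.1454773272072 201.11507868183156 0.002479713091742651 0.0029427307228332335
[493.05580142 228.19245645  38.07469445] 13.939953278593858 [-0.25554131 -0.77010732  3.11422767]
```

>>> {"name": "move_arm", "arguments": {"rows": [[0,0,-5,0,0],[0,0,-5,0,0],[0,0,-5,0,0],[0,0,0,-9,0],[0,0,0,-9,0]]}}

```text
t: 6.52
ee_pos: [493.0, 228.3, 188.5]
orientation: [-0.013, 3.14, 0.001]
ft_force: [-1.0, -0.4, -2.4]
width: 13.7
grasp_force: 30.0
```

```bash
python3 -c "
from h import *
goto(597,37,42,.003,-1.5)"
```

```text
t 6.5 yaw 3.150->3.145 TURN 0.32 | dx -10.34 dy -19.16 dz 14.65 cm | q6 -1.17->-1.51 pos [493.  228.3 188.5] w 13.7
```

>>> {"name": "move_arm", "arguments": {"rows": [[-2.07,-3.83,0,0.3,0],[-2.07,-3.83,0,0,0],[-2.07,-3.83,0,0,0],[-2.07,-3.83,0,0,0],[-2.06,-3.84,0,0,0],[0,0,4,0,0],[0,0,3,0,0],[0,0,3,0,0],[0,0,2,0,0],[0,0,0,0,0]]}}

```text
t: 7.78
ee_pos: [595.0, 36.5, 66.2]
orientation: [-0.003, -3.138, 0.0]
ft_force: [-0.1, 0.2, -1.2]
width: 14.0
grasp_force: 30.0
```

>>> {"name": "move_arm", "arguments": {"rows": [[0,0,1,0,0],[0,0,1,0,0],[0,0,0.65,0,0],[0,0,0,0,0]]}}

```text
t: 8.28
ee_pos: [596.3, 36.5, 41.1]
orientation: [0.003, 3.142, 0.0]
ft_force: [-0.1, 0.3, -2.2]
width: 13.9
grasp_force: 30.0
```

>>> {"name": "move_arm", "arguments": {"rows": [[0,0,0,0,35],[0,0,0,0,35],[0,0,0,0,35],[0,0,-5,0,35],[0,0,-5,0,35],[0,0,-5,0,35],[0,0,-5,0,35],[0,0,0,0,35]]}}

```text
t: 9.28
ee_pos: [598.8, 36.7, 245.9]
orientation: [0.003, 3.133, 0.001]
ft_force: [0.5, 0.5, -1.0]
width: 31.0
grasp_force: 0.0
```

```bash
python3 - <<'E'
from h import *
goto(530,391,200,-.156)
cal=optics.calibration("wrist"); im=optics.get_image("wrist"); cv2.imwrite("pics/w2.png",im)
for r in spotter.regions_of("wrist","shell1"): print(r["conf"],r["point"],ray(cal,r["point"],30))
E
```

```text
t 9.3 yaw 3.140->2.986 TURN 8.84 | dx 12.30 dy 33.93 dz 4.59 cm | q6 -1.53->-0.78 pos [598.8  36.7 245.9] w 31.0
0.77 [577.2, 122.5] [530.56746037 384.54794246]
0.75 [46.3, 4.4] [ 391.70251459 -286.57613081]
0.73 [319.9, 169.4] [593.47047889  40.32141084]
```

View pics/w2.png

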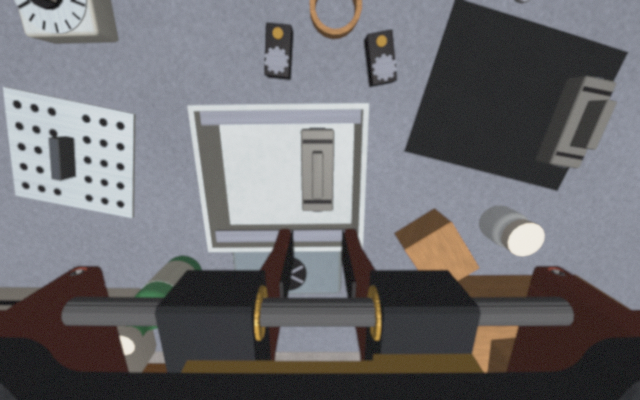

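The shell stands upright in the bin at (317,170), clear of the ledges. The second shell is still on the mat at (580,120).

>>> {"name": "move_arm", "arguments": {"rows": [[0,0,0,8.8,60],[2.05,5.65,0,0,60],[2.05,5.65,0,0,60],[2.05,5.65,0,0,60],[2.05,5.65,0,0,60],[2.05,5.65,0,0,60],[2.05,5.65,0,0,60],[0,0,4.5,0,60],[0,0,0,0,60]]}}

```text
t: 10.5
ee_pos: [523.7, 389.0, 190.7]
orientation: [-0.241, -3.124, 0.011]
ft_force: [-0.1, -0.4, 0.9]
width: 53.1
grasp_force: 0.0
```

```bash
python3 - <<'E'
from h import *
cal=optics.calibration("wrist"); im=optics.get_image("wrist")
for r in spotter.regions_of("wrist","shell1"):
  if abs(r["point"][0]-320)<80:
    p=fit([(cal,r["region"])],"shell1",3,(530,391,[-.16])); print(r["conf"],np.round(p,3)); goto(p[0],p[1],38,p[2])
E
```

```text
0.72 [ 5.31870e+02  3.90644e+02 -1.72000e-01  9.72000e-01]
t 10.6 yaw 2.986->2.969 TURN 0.95 | dx -0.49 dy 0.18 dz 15.71 cm | q6 -0.80->-0.76 pos [526.7 389.7 195.1] w 52.8
```

>>> {"name": "move_arm", "arguments": {"rows": [[0,0,0,1,60],[0,0,0,0,60],[0,0,0,0,60],[0,0,0,0,60]]}}

```text
t: 11.1
ee_pos: [527.4, 390.4, 196.7]
orientation: [0.271, 3.129, 0.001]
ft_force: [-0.9, 0.0, 0.7]
width: 52.7
grasp_force: 0.0
```

```bash
python3 -c "
from h import *
goto(531.5,390.6,38,-.172)"
```

```text
t 11.1 yaw 2.969->2.970 TURN -0.06 | dx -0.40 dy 0.09 dz 15.87 cm | q6 -0.78->-0.77 pos [527.4 390.4 196.7] w 52.7
```

>>> {"name": "move_arm", "arguments": {"rows": [[-0.4,0.1,4,0,60],[0,0,5,0,60],[0,0,4,0,60],[0,0,2,0,60],[0,0,0.85,0,60],[0,0,0,0,60],[0,0,0,0,0],[0,0,0,0,0],[0,0,0,0,0],[0,0,0,0,0]]}}

```text
t: 12.35
ee_pos: [531.4, 390.8, 38.0]
orientation: [0.271, 3.13, 0.0]
ft_force: [0.2, -0.3, -0.2]
width: 16.4
grasp_force: 0.0
```

>>> {"name": "move_arm", "arguments": {"rows": [[0,0,-3,0,0],[0,0,-5,0,0],[0,0,-5,0,0],[0,0,-2,0,0],[0,0,0,-9.7,0],[0,0,0,0,0]]}}

```text
t: 13.1
ee_pos: [530.6, 390.3, 186.5]
orientation: [-0.008, -3.14, 0.002]
ft_force: [-0.3, 0.5, -0.9]
width: 13.8
grasp_force: 30.0
```

```bash
python3 - <<'E'
from h import *
goto(597,-55,42,.003,-1.5)
E
```

```text
t 13.1 yaw 3.137->3.145 TURN -0.45 | dx -6.50 dy -44.55 dz 14.45 cm | q6 -0.95->-1.67 pos [530.6 390.3 186.5] w 13.8
```

>>> {"name": "move_arm", "arguments": {"rows": [[-0.82,-5.57,0,0,0],[-0.82,-5.57,0,0,0],[-0.82,-5.57,0,0,0],[-0.82,-5.57,0,0,0],[-0.82,-5.57,0,0,0],[-0.82,-5.57,0,0,0],[-0.79,-5.57,0,0,0],[-0.79,-5.57,0,0,0],[0,0,0,0,0],[0,0,0,0,0]]}}

```text
t: 14.35
ee_pos: [593.9, -54.8, 186.5]
orientation: [-0.01, -3.139, -0.001]
ft_force: [1.2, -0.1, -1.3]
width: 13.6
grasp_force: 30.0
```

```bash
python3 - <<'E'
from h import *
goto(597,-55,42,.003,-1.5)
cal=optics.calibration("wrist"); im=optics.get_image("wrist"); cv2.imwrite("pics/w3.png",im)
E
```

```text
t 14.3 yaw 3.135->3.145 TURN -0.55 | dx -0.31 dy -0.02 dz 14.45 cm | q6 -1.68->-1.67 pos [593.9 -54.8 186.5] w 13.6
```

View pics/w3.png

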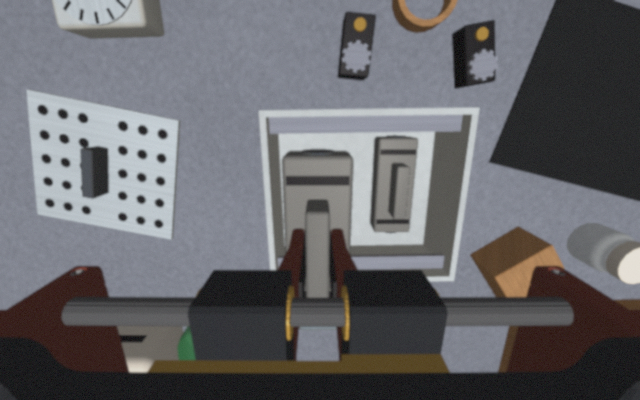

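The shell is held at (318,220) over its slot, and the first shell stays at (395,185).

>>> {"name": "move_arm", "arguments": {"rows": [[-0.3,0,4,-0.5,0],[0,0,4,0,0],[0,0,3,0,0],[0,0,1.5,0,0],[0,0,0.5,0,0],[0,0,0.3,0,0],[0,0,0,0,0]]}}

```text
t: 15.28
ee_pos: [598.3, -55.0, 55.5]
orientation: [-0.008, 3.14, -0.0]
ft_force: [0.5, -0.2, -1.9]
width: 13.5
grasp_force: 30.0
```

>>> {"name": "move_arm", "arguments": {"rows": [[0,0,0.4,0,0],[0,0,0.3,0,0],[0,0,0.3,0,0],[0,0,0,0,0]]}}

```text
t: 15.78
ee_pos: [597.5, -55.1, 44.4]
orientation: [0.008, -3.141, -0.0]
ft_force: [0.8, -0.1, -1.2]
width: 13.8
grasp_force: 30.0
```

>>> {"name": "move_arm", "arguments": {"rows": [[0,0,0.25,0,0],[0,0,0,0,0],[0,0,0,0,35],[0,0,0,0,35],[0,0,0,0,35],[0,0,-5,0,35],[0,0,-5,0,35],[0,0,-5,0,35],[0,0,-5,0,35],[0,0,0,0,35]]}}

```text
t: 17.02
ee_pos: [600.2, -55.4, 246.7]
orientation: [-0.008, 3.133, -0.002]
ft_force: [0.4, 0.2, -1.1]
width: 30.6
grasp_force: 0.0
```

```bash
python3 - <<'E'
from h import *
cal=optics.calibration("wrist"); im=optics.get_image("wrist"); cv2.imwrite("pics/w4.png",im); np.savez("w4",**cal)
for r in spotter.regions_of("wrist","shell1"):
  if r["conf"]>.5: print(r["conf"],r["point"], np.round(fit([(cal,r["region"])],"shell1",6,(*ray(cal,r["point"],30),[0])),3))
for r in spotter.regions_of("wrist","divider"):
  if r["conf"]>.5: print(r["conf"],r["point"], np.round(fit([(cal,r["region"])],"divider",0,(577,-327,[-.2])),3))
goto(577,-327,250,-.205)
E
```

```text
0.79 [383.8, 166.9] [5.95496e+02 3.72190e+01 7.00000e-03 9.53000e-01]
0.56 [318.2, 172.9] [ 5.99618e+02 -5.40410e+01  3.00000e-03  9.61000e-01]
0.97 [131.7, 150.4] [ 5.77765e+02 -3.26942e+02 -2.17000e-01  9.84000e-01]
t 17.2 yaw 3.147->-0.205 TURN 192.04 | dx 3.59 dy 27.04 dz -0.89 cm | q6 -1.69->1.26 pos [596.9 -55.  241.1] w 30.6
```

View pics/w4.png

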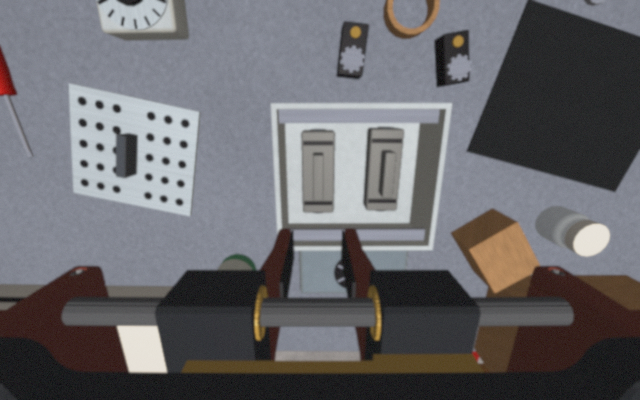

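```bash
python3 - <<'E'
from h import *
goto(577.7,-327,200,-.215,-1.9)
d=np.load("w4.npz"); cal={k:d[k] for k in d}
P=np.array([ray(cal,p,85) for p in[(434,249.5),(281,250),(271,105),(451,103)]])
print(P.round(1))
im=cv2.imread("pics/w4.png"); cv2.imwrite("pics/w4c.png",cv2.resize(im[90:265,255:465],None,fx=3.5,fy=3.4))
E
```

```text
t 17.2 yaw 3.147->2.927 TURN 12.61 | dx -3.92 dy -26.99 dz 4.11 cm | q6 -1.69->-1.87 pos [596.9 -55.  241.1] w 30.6
[[ 689.5   97.3]
 [ 690.9 -102.7]
 [ 511.5 -107.5]
 [ 508.4   92.9]]
```

View pics/w4c.png

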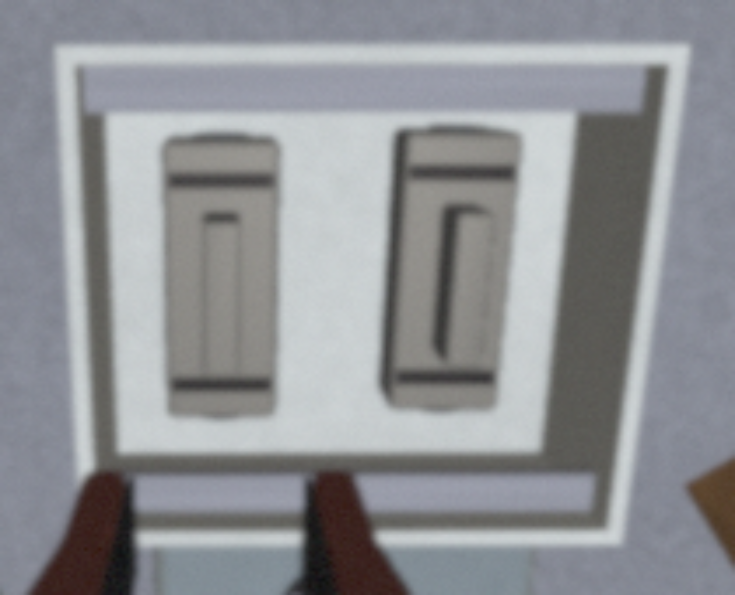

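Both shells stand upright on the floor. I'll settle the arm and fit the rim numerically.

>>> {"name": "move_arm", "arguments": {"rows": [[0,0,0,0,35],[0,0,0,0,35],[0,0,0,0,35],[0,0,0,0,35],[0,0,0,0,35]]}}

```text
t: 17.8
ee_pos: [597.7, -55.0, 242.2]
orientation: [0.008, -3.142, 0.0]
ft_force: [0.0, -1.2, 0.6]
width: 30.7
grasp_force: 0.0
```

```bash
cat >> h.py <<'E'
def rimfit(cal,im,p0):
    S=4; g=cv2.resize(im.min(2),None,fx=S,fy=S,interpolation=cv2.INTER_LINEAR).astype(float)
    def poly(lx,ly,p,lo):
        xs=np.array([[a*lx/2,b*ly/2,85] for a,b in((lo,1),(1,1),(1,-1),(lo,-1))]); m=np.zeros(g.shape,np.uint8)
        cv2.fillPoly(m,[np.round(proj(cal,place(xs,p[0],p[1],p[2]/50))*S).astype(np.int32)],1); return m
    def cost(p):
        o,i=poly(182,202,p,-1),poly(170,190,p,-1); O,I=poly(194,214,p,-1),poly(158,178,p,-1)
        ring=(o-i)>0; bg=((O-o)>0)|((i-I)>0); v=np.zeros(g.shape,bool); v[:245*S]=1
        return g[bg&v].mean()-g[ring&v].mean()
    r=min((minimize(cost,[p0[0]+a,p0[1]+b,0],method="Nelder-Mead",options=dict(initial_simplex=np.array([p0[0]+a,p0[1]+b,0])+np.array([[0,0,0],[4,0,0],[0,4,0],[0,0,2]]))) for a in(-3,3) for b in(-3,3)),key=lambda r:r.fun)
    return r.x[0],r.x[1],r.x[2]/50,-r.fun
E
python3 - <<'E'
from h import *
cal=optics.calibration("wrist"); im=optics.get_image("wrist")
print("wrist",np.round(rimfit(cal,im,(597,-7)),3))
for r in spotter.regions_of("wrist","divider")[:1]: print(np.round(fit([(cal,r["region"])],"divider",0,(577,-327,[-.2])),3))
for r in spotter.regions_of("wrist","shell1")[:2]: print(np.round(fit([(cal,r["region"])],"shell1",6,(*ray(cal,r["point"],30),[0])),3))
cal=optics.calibration("top"); im=cv2.imread("pics/top0.png")
print("top",np.round(rimfit(cal,im,(597,-7)),3))
P=np.load("w4.npz"); P={k:P[k] for k in P}
goto(577.7,-327,200,-.215,-1.9)
E
```

```text
wrist [ 6.00363e+02 -6.22800e+00  6.00000e-03  5.55630e+01]
[ 5.77755e+02 -3.26501e+02 -2.18000e-01  9.87000e-01]
[ 5.99459e+02 -5.48860e+01  1.80000e-02  9.37000e-01]
[595.365  37.288  -0.      0.96 ]
top [ 5.98446e+02 -5.93700e+00  1.00000e-02  7.28120e+01]
t 17.9 yaw 3.147->2.927 TURN 12.62 | dx -3.84 dy -27.00 dz 4.22 cm | q6 -1.69->-1.87 pos [597.7 -55.  242.2] w 30.2
```

>>> {"name": "move_arm", "arguments": {"rows": [[0,0,0,6.3,60],[0,0,0,6.4,60],[-0.77,-5.4,0.8,0,60],[-0.77,-5.4,0.8,0,60],[-0.77,-5.4,0.8,0,60],[-0.77,-5.4,0.8,0,60],[-0.77,-5.4,0.8,0,60],[0,0,0,0,60],[0,0,0,0,60],[0,0,0,0,60]]}}

```text
t: 19.2
ee_pos: [577.7, -325.6, 202.5]
orientation: [0.337, 3.123, 0.0]
ft_force: [1.0, 0.7, 0.3]
width: 53.2
grasp_force: 0.0
```

```bash
python3 - <<'E'
from h import *
goto(577.7,-326.7,11,-.217,-1.9)
cal=optics.calibration("wrist"); im=optics.get_image("wrist")
for r in spotter.regions_of("wrist","divider")[:1]:
  p=fit([(cal,r["region"])],"divider",0,(577,-327,[-.2]));print(r["conf"],np.round(p,3))
E
```

```text
t 19.2 yaw 2.927->2.925 TURN 0.12 | dx -0.02 dy -0.11 dz 19.15 cm | q6 -1.89->-1.87 pos [ 577.7 -325.6  202.5] w 53.2
0.75 [ 5.77917e+02 -3.26279e+02 -2.11000e-01  9.75000e-01]
```

>>> {"name": "move_arm", "arguments": {"rows": [[0,-0.1,5,0,60],[0,0,5,0,60],[0,0,5,0,60],[0,0,3,0,60],[0,0,1.3,0,60],[0,0,0,0,0],[0,0,0,0,0],[0,0,0,0,0],[0,0,0,0,0],[0,0,0,0,0]]}}

```text
t: 20.55
ee_pos: [577.6, -328.1, 10.1]
orientation: [0.339, 3.122, -0.0]
ft_force: [-1.0, 1.7, 6.4]
width: 13.6
grasp_force: 30.0
```

>>> {"name": "move_arm", "arguments": {"rows": [[0,0,0,0,0],[0,0,0,0,0],[0,0,-3,0,0],[0,0,-5,0,0],[0,0,-5,0,0],[0,0,-5,0,0],[0,0,0,-6.4,0],[0,0,0,-6.4,0],[0,0,0,0,0]]}}

```text
t: 21.68
ee_pos: [576.6, -327.8, 188.8]
orientation: [0.009, -3.141, -0.001]
ft_force: [-1.0, 0.7, -1.9]
width: 13.4
grasp_force: 30.0
```

```bash
python3 - <<'E'
from h import *
goto(599.4,-6.1,150,.008,-1.6)
E
```

```text
t 21.7 yaw 3.147->3.150 TURN -0.12 | dx -2.53 dy 32.16 dz 3.88 cm | q6 -2.11->-1.59 pos [ 576.6 -327.8  188.8] w 13.4
```

>>> {"name": "move_arm", "arguments": {"rows": [[-0.42,5.36,0,0,0],[-0.42,5.36,0,0,0],[-0.42,5.36,0,0,0],[-0.42,5.36,0,0,0],[-0.42,5.36,0,0,0],[-0.42,5.36,0,0,0],[0,0,2,0,0],[0,0,1.7,0,0],[0,0,0,0,0],[0,0,0,0,0]]}}

```text
t: 22.92
ee_pos: [600.3, -7.0, 152.3]
orientation: [0.008, -3.142, 0.0]
ft_force: [-0.1, -0.9, -2.7]
width: 13.9
grasp_force: 30.0
```

```bash
python3 - <<'E'
from h import *
o=get_obs(); goto(599.4,-6.1,80,.008,-1.6)
cal=optics.calibration("wrist"); im=optics.get_image("wrist"); cv2.imwrite("pics/w5.png",im)
for r in spotter.regions_of("wrist","divider")[:2]:
  p=fit([(cal,r["region"])],"divider",o["ee_pos"][2]-10.1,(599,-6,[0.0]));print(r["conf"],np.round(p,3))
  print(r["region"].sum())
c=optics.get_image("top"); ct=optics.calibration("top")
for r in spotter.regions_of("top","divider")[:2]:
  p=fit([(ct,r["region"])],"divider",o["ee_pos"][2]-10.1,(599,-6,[0.0]));print(r["conf"],np.round(p,3))
E
```

```text
t 22.9 yaw 3.147->3.150 TURN -0.16 | dx 0.08 dy 0.09 dz 7.23 cm | q6 -1.61->-1.59 pos [600.3  -7.  152.3] w 13.9
0.71 [ 6.00353e+02 -7.10000e+00  4.00000e-03  7.25000e-01]
44484
0.54 [ 5.96608e+02 -1.24520e+01 -2.30000e-02  2.30000e-02]
```

View pics/w5.png

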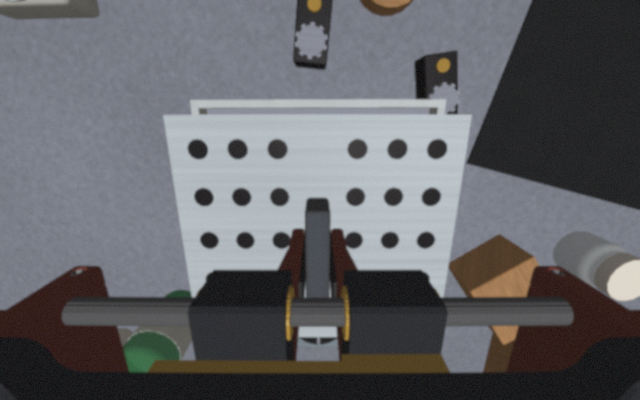

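```bash
python3 - <<'E'
from h import *
cal=optics.calibration("wrist")
z=get_obs()["ee_pos"][2]-10.1+5; print(get_obs()["ee_pos"])
D=[ray(cal,p,z) for p in[(164,116),(471,114)]]; B=[ray(cal,p,85) for p in[(191,101),(446,100)]]
for n,P,h in(("div",D,80),("bin",B,91)): print(n,np.round(P,1),"cy",(P[0][1]+P[1][1])/2,"cx",(P[0][0]+P[1][0])/2+h,"len",np.linalg.norm(P[1]-P[0]),"yaw",np.arctan2(-(P[1]-P[0])[0],(P[1]-P[0])[1]))
E
```

```text
[600.51034395  -6.66702028 152.81367362]
div [[522.1 -96.7]
 [520.2  82.4]] cy -7.1556163420597585 cx 601.1622872376884 len 179.13875388237423 yaw 0.010639367187029371
bin [[ 510.9 -107.1]
 [ 509.3   94.4]] cy -6.309471612080678 cx 601.1084441055468 len 201.52334685083306 yaw 0.008134544320553562
```

The divider's near edge, (164,116) to (471,114), is within 1 mm of the bin's centre, so I can lower it.

>>> {"name": "move_arm", "arguments": {"rows": [[0,0.08,2,0,0],[0,0,2,0,0],[0,0,0.6,0,0],[0,0,0,0,0],[0,0,0,0,0],[0,0,0,0,0]]}}

```text
t: 23.88
ee_pos: [600.6, -5.5, 107.0]
orientation: [-0.011, 3.14, -0.0]
ft_force: [-0.2, 0.4, -3.3]
width: 13.8
grasp_force: 30.0
```

>>> {"name": "move_arm", "arguments": {"rows": [[0,0,0.6,0,0],[0,0,0.6,0,0],[0,0,0.6,0,0],[0,0,0.6,0,0],[0,0,0.3,0,0],[0,0,0,0,0],[0,0,0,0,0]]}}

```text
t: 24.75
ee_pos: [600.2, -5.4, 79.3]
orientation: [-0.011, 3.141, -0.0]
ft_force: [-0.2, -0.4, -2.9]
width: 13.8
grasp_force: 30.0
```

>>> {"name": "move_arm", "arguments": {"rows": [[0,0,0.1,0,0],[0,0,0,0,40],[0,0,0,0,40],[0,0,0,0,40],[0,0,-5,0,40],[0,0,-5,0,60],[0,0,-5,0,60],[0,0,0,0,60],[0,0,0,0,60],[0,0,0,0,60]]}}

```text
t: 26.0
ee_pos: [599.0, -5.4, 226.5]
orientation: [0.011, -3.139, -0.0]
ft_force: [0.3, 0.5, 0.5]
width: 52.4
grasp_force: 0.0
```

```bash
python3 - <<'E'
from h import *
cal=optics.calibration("wrist"); im=optics.get_image("wrist"); cv2.imwrite("pics/w6.png",im)
print(get_obs()["ee_pos"])
for r in spotter.regions_of("wrist","divider")[:1]:
  print(r["conf"],np.round(fit([(cal,r["region"])],"divider",68,(599,-6,[0.0])),3))
for r in spotter.regions_of("wrist","gearbox1"):
  print("wr",r["conf"],r["point"],np.round(fit([(cal,r["region"])],"gearbox1",0,(*ray(cal,r["point"],20),np.arange(-1.4,1.7,.4))),3))
im=optics.get_image("top"); cal=optics.calibration("top")
for r in spotter.regions_of("top","gearbox1"):
  if r["conf"]>.4: print("top",r["conf"],r["point"],np.round(fit([(cal,r["region"])],"gearbox1",0,(*ray(cal,r["point"],20),np.arange(-1.4,1.7,.4))),3))
E
```

```text
[599.15150131  -5.40622674 226.50313925]
0.81 [ 5.99797e+02 -4.92300e+00  7.00000e-03  9.54000e-01]
wr 0.57 [315.3, 51.2] [ 4.4461e+02 -1.1549e+01 -9.7000e-02  9.6300e-01]
```

View pics/w6.png

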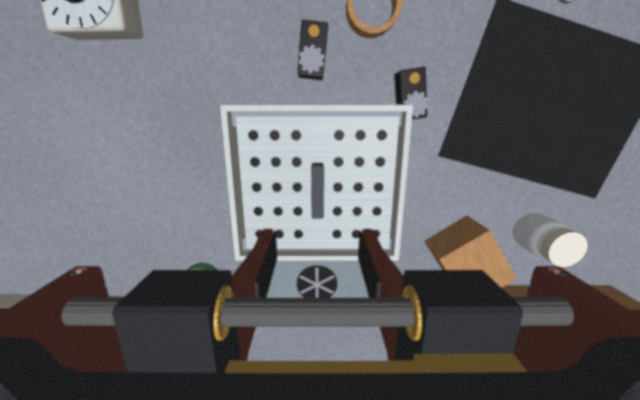

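The divider sits level and centred. Housing A is at (313,50). Housing B was probably knocked, since it now shows at (412,93), close to the bin wall.

```bash
python3 - <<'E'
from h import *
goto(444.6,-11.5,150,-.097,-1.5)
im=optics.get_image("top"); cal=optics.calibration("top")
for r in spotter.find_in("top","gearbox1"): print("top",r["conf"],r["point"],ray(cal,r["point"],20))
cal=optics.calibration("wrist");print(ray(cal,(412,93),20),ray(cal,(374,10),12))
E
```

```text
t 26.2 yaw 3.149->3.045 TURN 5.96 | dx 15.38 dy -2.11 dz 7.73 cm | q6 -1.61->-1.50 pos [599.8  -5.4 227.3] w 53.0
[492.77874444 113.40755907] [399.29253067  61.17415924]
```

>>> {"name": "move_arm", "arguments": {"rows": [[0,0,0,6,60],[5.1,-0.7,0,0,60],[5.1,-0.7,0,0,60],[5.15,-0.7,0,0,60],[0,0,3.8,0,60],[0,0,3.9,0,60],[0,0,0,0,60],[0,0,0,0,60],[0,0,0,0,60]]}}

```text
t: 27.48
ee_pos: [446.4, -11.4, 152.5]
orientation: [0.153, 3.135, -0.0]
ft_force: [0.0, 0.6, -0.5]
width: 52.7
grasp_force: 0.0
```

```bash
python3 - <<'E'
from h import *
goto(444.6,-11.5,5,-.097,-1.5)
cal=optics.calibration("wrist"); im=optics.get_image("wrist"); cv2.imwrite("pics/w7.png",im)
for r in spotter.regions_of("wrist","gearbox1"):
  if r["conf"]>.4:print("wr",r["conf"],r["point"],np.round(fit([(cal,r["region"])],"gearbox1",0,(*ray(cal,r["point"],20),np.arange(-1.4,1.7,.4))),3))
E
```

```text
t 27.5 yaw 3.044->3.045 TURN -0.04 | dx 0.18 dy -0.03 dz 14.75 cm | q6 -1.53->-1.50 pos [446.4 -11.4 152.5] w 52.7
wr 0.81 [315.6, 186.8] [ 4.44241e+02 -1.18000e+01 -9.60000e-02  9.59000e-01]
wr 0.58 [430.1, 215.8] [4.92942e+02 1.12288e+02 2.13000e-01 8.99000e-01]
```

>>> {"name": "move_arm", "arguments": {"rows": [[0.18,0,4,0,60],[0,0,5,0,60],[0,0,3.5,0,60],[0,0,2.1,0,60],[0,0,0,0,60],[0,0,0,0,0],[0,0,0,0,0],[0,0,0,0,0],[0,0,0,0,0],[0,0,0,0,0]]}}

```text
t: 28.82
ee_pos: [444.3, -11.2, 6.2]
orientation: [0.153, 3.136, -0.0]
ft_force: [-0.3, 0.1, 8.4]
width: 32.0
grasp_force: 30.0
```

>>> {"name": "move_arm", "arguments": {"rows": [[0,0,-3,0,0],[0,0,-5,0,0],[0,0,-5,0,0],[0,0,-3,-6,0],[0,0,0,0,0],[0,0,0,0,0]]}}

```text
t: 29.58
ee_pos: [442.8, -11.1, 164.6]
orientation: [0.009, -3.141, -0.0]
ft_force: [-0.1, 0.9, -1.6]
width: 32.2
grasp_force: 30.0
```

```bash
python3 - <<'E'
from h import *
goto(599.8,-55,82,.008,-1.6)
E
```

```text
t 29.6 yaw 3.147->3.150 TURN -0.15 | dx -15.67 dy -4.51 dz 8.26 cm | q6 -1.63->-1.67 pos [442.8 -11.1 164.6] w 32.2
```

>>> {"name": "move_arm", "arguments": {"rows": [[-3.9,-1.13,0,0,0],[-3.9,-1.13,0,0,0],[-3.9,-1.13,0,0,0],[-3.9,-1.12,0,0,0],[0,0,0,0,0],[0,0,3,0,0],[0,0,2,0,0],[0,0,1.5,0,0],[0,0,0,0,0],[0,0,0,0,0]]}}

```text
t: 30.82
ee_pos: [599.9, -55.1, 100.5]
orientation: [-0.011, 3.141, -0.0]
ft_force: [0.4, 1.0, -0.7]
width: 32.0
grasp_force: 30.0
```

>>> {"name": "move_arm", "arguments": {"rows": [[0,0,0.7,0,0],[0,0,0.7,0,0],[0,0,0.4,0,0],[0,0,0,0,0],[0,0,0,0,0]]}}

```text
t: 31.45
ee_pos: [599.9, -55.2, 82.2]
orientation: [-0.011, 3.141, -0.0]
ft_force: [-0.4, -0.5, -1.2]
width: 32.0
grasp_force: 30.0
```

Lower 2.5 mm, release and rise, then aim at housing B.

>>> {"name": "move_arm", "arguments": {"rows": [[0,0,0.25,0,0],[0,0,0,0,0],[0,0,0,0,47],[0,0,0,0,47],[0,0,0,0,47],[0,0,-5,0,47],[0,0,-5,0,50],[0,0,-3,0,50],[0,0,0,0,50],[0,0,0,0,50]]}}

```text
t: 32.7
ee_pos: [599.1, -55.1, 208.6]
orientation: [0.011, -3.14, -0.0]
ft_force: [0.3, 0.5, -0.2]
width: 43.9
grasp_force: 0.0
```

```bash
python3 - <<'E'
from h import *
cal=optics.calibration("wrist"); im=optics.get_image("wrist"); cv2.imwrite("pics/w8.png",im)
for r in spotter.regions_of("wrist","gearbox1"):
  if r["conf"]>.4:
   xy=ray(cal,r["point"],20); z=73 if 500<ray(cal,r["point"],90)[0] and xy[1]<90 else 0
   print("wr",r["conf"],r["point"],z,np.round(fit([(cal,r["region"])],"gearbox1",z,(*ray(cal,r["point"],z+20),np.arange(-1.4,1.7,.4))),3))
a=.21; goto(492.9-15*np.cos(a),112.3-15*np.sin(a),180,a,-1.2)
E
```

```text
wr 0.82 [459.0, 86.2] 0 [4.93449e+02 1.13270e+02 1.94000e-01 7.11000e-01]
wr 0.58 [315.9, 194.5] 73 [ 5.99182e+02 -5.46570e+01  1.60000e-02  9.59000e-01]
t 32.8 yaw 3.149->3.352 TURN -11.63 | dx 8.36 dy 18.58 dz 2.79 cm | q6 -1.69->-1.56 pos [598.7 -55.1 207.9] w 43.8
```

>>> {"name": "move_arm", "arguments": {"rows": [[0,0,0,-5.8,60],[0,0,0,-5.8,60],[2.09,4.65,0,0,60],[2.09,4.65,0,0,60],[2.09,4.65,0,0,60],[2.09,4.63,0,0,60],[0,0,1.5,0,60],[0,0,0,0,60],[0,0,0,0,60],[0,0,0,0,60]]}}

```text
t: 34.05
ee_pos: [480.1, 108.4, 194.7]
orientation: [-0.326, 3.124, -0.0]
ft_force: [0.1, -1.0, -0.1]
width: 52.7
grasp_force: 0.0
```

```bash
python3 - <<'E'
from h import *
cal=optics.calibration("wrist"); im=optics.get_image("wrist"); cv2.imwrite("pics/w9.png",im)
for r in spotter.regions_of("wrist","gearbox1"):
  xy=ray(cal,r["point"],20)
  if r["conf"]>.4 and xy[0]<530:
   p=fit([(cal,r["region"])],"gearbox1",0,(*xy,[-.1,.2,.5]))
   print("wr",r["conf"],r["point"],np.round(p,3)); a=p[2]
   goto(p[0]-15*np.cos(a),p[1]-15*np.sin(a),12,a,-1.5)
E
```

```text
wr 0.66 [319.5, 190.2] [4.92754e+02 1.12898e+02 1.55000e-01 9.56000e-01]
t 34.1 yaw 3.350->3.296 TURN 3.06 | dx 0.16 dy 0.23 dz 18.28 cm | q6 -1.58->-1.50 pos [479.9 108.6 194.8] w 52.8
```

View pics/w9.png

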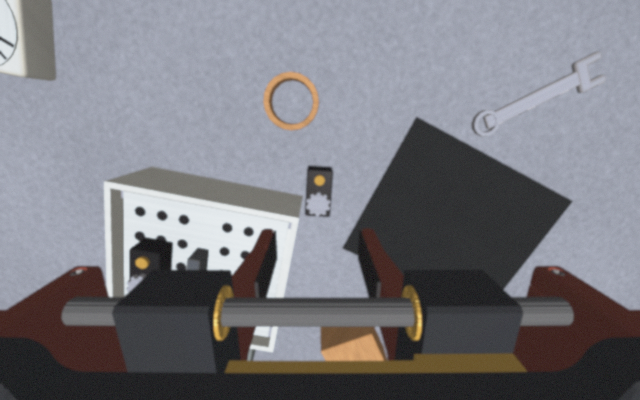

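Housing B is at (319,190) beside the bin's corner, and housing A stands on the plate at (148,260).

>>> {"name": "move_arm", "arguments": {"rows": [[0.16,0.2,4,1.5,55],[0,0,5,0,55],[0,0,4,0,55],[0,0,3,0,55],[0,0,1.2,0,55],[0,0,1.0,0,55],[0,0,0,0,55],[0,0,0,0,55]]}}

```text
t: 35.15
ee_pos: [478.1, 110.9, 13.5]
orientation: [-0.287, 3.127, 0.0]
ft_force: [0.6, 0.5, 0.4]
width: 47.9
grasp_force: 0.0
```

>>> {"name": "move_arm", "arguments": {"rows": [[0,0,0,0,0],[0,0,0,0,0],[0,0,0,0,0],[0,0,0,0,0],[0,0,0,0,0],[0,0,-3,0,0],[0,0,-5,0,0],[0,0,-5,0,0],[0,0,-3,0,0],[0,0,0,10,0]]}}

```text
t: 36.4
ee_pos: [478.8, 111.2, 175.3]
orientation: [-0.008, 3.137, 0.002]
ft_force: [-0.3, 0.1, -1.1]
width: 31.9
grasp_force: 29.6
```

```bash
python3 - <<'E'
from h import *
goto(585,45,100,.008,-1.6)
E
```

```text
t 36.4 yaw 3.147->3.150 TURN -0.17 | dx -10.56 dy -6.70 dz 7.53 cm | q6 -1.37->-1.50 pos [478.8 111.2 175.3] w 31.9
```

>>> {"name": "move_arm", "arguments": {"rows": [[-3.5,-2.23,0,0,0],[-3.5,-2.23,0,0,0],[-3.56,-2.24,0,0,0],[0,0,0,0,0],[0,0,3,0,0],[0,0,2.5,0,0],[0,0,1.5,0,0],[0,0,0.8,0,0],[0,0,0,0,0],[0,0,0,0,0]]}}

```text
t: 37.65
ee_pos: [584.1, 44.8, 95.4]
orientation: [-0.014, 3.14, 0.0]
ft_force: [1.2, 0.6, -1.4]
width: 31.9
grasp_force: 29.6
```

```bash
python3 - <<'E'
from h import *
goto(585,45,87,.008,-1.6); print(get_obs()["ft_force"],get_obs()["grasp_force"])
cal=optics.calibration("wrist"); im=optics.get_image("wrist"); cv2.imwrite("pics/w10.png",im)
E
```

```text
t 37.6 yaw 3.150->3.150 TURN 0.04 | dx -0.09 dy 0.02 dz 0.84 cm | q6 -1.52->-1.50 pos [584.1  44.8  95.4] w 31.9
[ 1.17287312  0.60642905 -1.43333579] 29.621143341064453
```

View pics/w10.png

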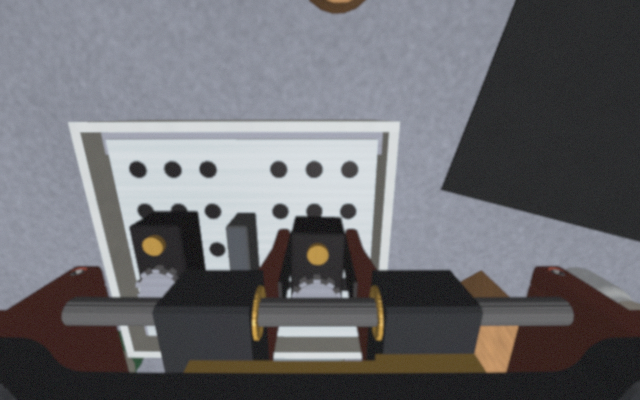

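Housing B is held upright at (318,255), between the grip bar and the wall. I'll lower it gently and release.

>>> {"name": "move_arm", "arguments": {"rows": [[0,0,0.4,0,0],[0,0,0.35,0,0],[0,0,0,0,0],[0,0,0,0,0],[0,0,0,0,46],[0,0,0,0,46],[0,0,0,0,46],[0,0,-5,0,46],[0,0,-5,0,46],[0,0,-5,0,46]]}}

```text
t: 38.95
ee_pos: [583.4, 44.7, 238.7]
orientation: [0.014, -3.141, -0.0]
ft_force: [-0.3, 0.3, -0.6]
width: 40.4
grasp_force: 0.0
```

```bash
python3 - <<'E'
from h import *
print(get_obs()["ee_pos"])
cal=optics.calibration("wrist"); im=optics.get_image("wrist"); cv2.imwrite("pics/w11.png",im)
for r in spotter.regions_of("wrist","gearbox1"):
  if r["conf"]>.4: print("wr",r["conf"],r["point"],np.round(fit([(cal,r["region"])],"gearbox1",73,(*ray(cal,r["point"],93),[-.2,.2,3,3.3])),3))
goto(330,-269,200,0,0)
goto(381.8,-269,200,0,-1.5)
im=optics.get_image("top"); ct=optics.calibration("top")
for r in spotter.regions_of("top","timer")[:1]: print("timer",np.round(fit([(ct,r["region"])],"timer",0,(382,-269,[0])),3))
for r in spotter.regions_of("top","timer_knob_grip")[:2]: print("knob",r["conf"],r["point"],ray(ct,r["point"],72),r["region"].sum())
print([(r["conf"],r["point"]) for l in("shell1","gearbox1") for r in spotter.find_in("top",l)])
E
```

```text
[583.35082475  44.72705618 238.71052534]
wr 0.79 [319.6, 196.5] [598.475  44.861   3.108   0.947]
wr 0.78 [233.6, 200.7] [599.604 -54.823   3.122   0.946]
t 39.0 yaw 3.150->0.000 TURN 180.50 | dx -25.69 dy 31.40 dz 4.32 cm | q6 -1.52->0.89 pos [586.9  45.  243.2] w 40.3
t 39.0 yaw 3.150->3.142 TURN 0.50 | dx 20.51 dy -31.40 dz 4.32 cm | q6 -1.52->-2.18 pos [586.9  45.  243.2] w 40.3
timer [ 3.82091e+02 -2.68263e+02  1.10000e-02  9.39000e-01]
knob 0.66 [406.2, 259.6] [ 386.54308974 -257.40775199] 155
[(0.68, [325.6, 176.1]), (0.54, [287.9, 183.9])]
```

Both housings stand on the plate at divider y of about ±50. Next is the timer.

>>> {"name": "move_arm", "arguments": {"rows": [[2.93,-4.49,0,0,46],[2.93,-4.49,0,0,46],[2.93,-4.49,0,0,46],[2.93,-4.49,0,0,46],[2.93,-4.49,0,0,46],[2.93,-4.49,0,0,46],[2.93,-4.46,0,0,46],[0,0,0,10.5,46],[0,0,0,10.5,46],[0,0,0,10.5,46]]}}

```text
t: 40.55
ee_pos: [380.3, -270.8, 235.7]
orientation: [-0.849, -3.022, -0.002]
ft_force: [0.1, 0.4, -0.4]
width: 40.4
grasp_force: 0.0
```

>>> {"name": "move_arm", "arguments": {"rows": [[0,0,0,10.5,46],[0,0,0,10.5,46],[0,0,0,10.5,46],[0,0,0,10.5,46],[0,0,0,10.5,46],[0,0,0,10.5,46],[0,0,0,10.5,46],[0,0,0,10.5,46],[0,0,0,10.5,46],[0,0,0,0,46]]}}

```text
t: 41.8
ee_pos: [380.6, -270.6, 235.9]
orientation: [-2.79, -1.44, 0.002]
ft_force: [0.6, -0.3, 0.0]
width: 40.4
grasp_force: 0.0
```

```bash
python3 - <<'E'
from h import *
goto(382.2,-268.5,200,.9,0)
cal=optics.calibration("wrist"); im=optics.get_image("wrist"); np.savez("w12",**cal)
for r in spotter.regions_of("wrist","timer")[:1]: print("timer",np.round(fit([(cal,r["region"])],"timer",0,(382,-269,[0])),3))
for r in spotter.regions_of("wrist","timer_knob_grip")[:2]:
  print("knob",r["conf"],r["point"],ray(cal,r["point"],72),r["region"].sum())
c=proj(cal,[[382.2,-268.5,60]])[0].round().astype(int); print(c)
x,y=np.clip(c-80,0,[480,240]); print(x,y); cv2.imwrite("pics/w12.png",cv2.resize(im[y:y+160,x:x+160],None,fx=3.75,fy=3.75,interpolation=cv2.INTER_CUBIC))
E
```

```text
t 41.8 yaw 0.953->0.900 TURN 3.02 | dx 0.26 dy -0.01 dz 3.59 cm | q6 -0.03->0.06 pos [ 380.6 -270.6  235.9] w 40.4
timer [ 3.84729e+02 -2.70071e+02  8.00000e-03  9.47000e-01]
knob 0.67 [320.4, 178.9] [ 387.69365648 -267.59954417] 838
[317 180]
237 100
```

View pics/w12.png

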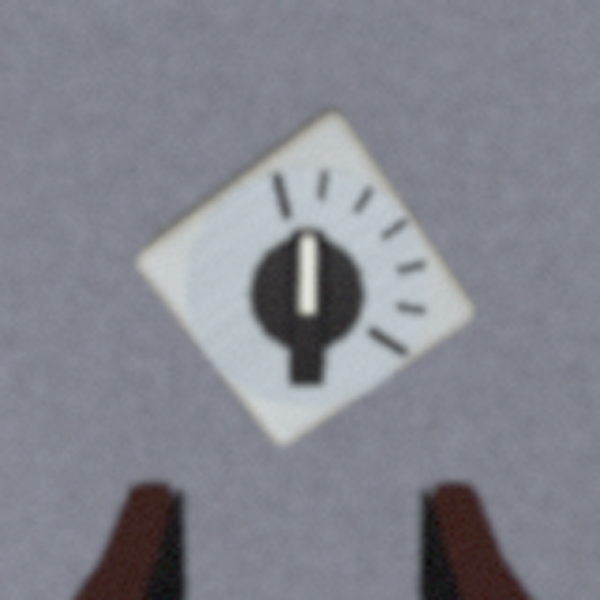

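The pointer (white line, crop (308,232)–(308,315)) is parallel to the tool's x axis and stands just clockwise of the zero mark.

```bash
python3 - <<'E'
from h import *
d=np.load("w12.npz"); cal={k:d[k] for k in d}
f=lambda x,y:(237+x/3.75,100+y/3.75)
a,b=ray(cal,f(308,232),84),ray(cal,f(308,315),84); print(a,b,np.linalg.norm(a-b),np.arctan2(*(a-b)[::-1]))
C=np.array([ray(cal,f(*p),42) for p in[(335,110),(477,312),(282,445),(137,264)]]);print(C.round(1),C.mean(0))
e=(C[0]+C[1]-C[2]-C[3]); print("timer yaw",np.arctan2(e[1],e[0])%(np.pi/2))
goto(383.8,-269.4,58,.953,0)
E
```

```text
[ 399.55520933 -248.18541359] [ 384.44814914 -269.4552999 ] 26.08891203269898 0.9532203847622007
[[ 426.8 -225.6]
 [ 428.  -311.8]
 [ 342.2 -312.6]
 [ 340.4 -228.3]] [ 384.36272703 -269.5880556 ]
timer yaw 0.020207464206912218
t 42.0 yaw 0.954->0.953 TURN 0.08 | dx 0.28 dy 0.15 dz 17.86 cm | q6 -0.03->0.01 pos [ 380.9 -270.8  236.6] w 40.1
```

>>> {"name": "move_arm", "arguments": {"rows": [[0.28,0.15,4,0,46],[0,0,5,0,46],[0,0,4,0,46],[0,0,3,0,46],[0,0,1.7,0,46],[0,0,0,0,46],[0,0,0,0,46]]}}

```text
t: 42.82
ee_pos: [384.3, -269.9, 60.6]
orientation: [2.792, 1.44, 0.0]
ft_force: [-0.6, -1.0, -0.0]
width: 40.1
grasp_force: 0.0
```

>>> {"name": "move_arm", "arguments": {"rows": [[0,0,0,0,0],[0,0,0,0,0],[0,0,0,0,0],[0,0,0,0,0],[0,0,0,0,0],[0,0,0,0,0]]}}

```text
t: 43.58
ee_pos: [383.2, -269.0, 60.4]
orientation: [-2.791, -1.438, 0.001]
ft_force: [-3.7, 1.8, 6.1]
width: 11.7
grasp_force: 30.0
```

>>> {"name": "move_arm", "arguments": {"rows": [[0,0,0,9,0],[0,0,0,9,0],[0,0,0,9,0],[0,0,0,9,0],[0,0,0,9,0],[0,0,0,9,0],[0,0,0,9,0],[0,0,0,9,0],[0,0,0,0,0]]}}

```text
t: 44.7
ee_pos: [383.3, -269.4, 60.4]
orientation: [-3.104, 0.48, 0.002]
ft_force: [-3.6, -0.3, 5.1]
width: 11.9
grasp_force: 30.0
```

```bash
python3 - <<'E'
from h import *
goto(384,-269.5,59,-.3,1.2); o=get_obs(); print(o["ft_force"],o["moment"],o["grasp_force"],o["qpos"])
E
```

```text
t 44.7 yaw -0.307->-0.300 TURN -0.40 | dx 0.07 dy -0.01 dz 0.14 cm | q6 1.24->1.26 pos [ 383.3 -269.4   60.4] w 11.9
[-3.59915243 -0.302486    5.14413246] [ 0.06260421  0.63560703 -0.05712858] 29.999569952487946 [-6.37807351e-01  4.74615490e-01  2.06334140e+00 -6.43656851e-04
  6.04893452e-01  1.24047893e+00]
```

>>> {"name": "move_arm", "arguments": {"rows": [[0,0,0,9,0],[0,0,0,9,0],[0,0,0,9,0],[0,0,0,9,0],[0,0,0,9,0],[0,0,0,9,0],[0,0,0,7,0],[0,0,0,0,0],[0,0,0,0,0],[0,0,0,0,0]]}}

```text
t: 45.95
ee_pos: [383.0, -269.6, 60.4]
orientation: [2.433, -1.987, -0.002]
ft_force: [-4.9, -2.4, 5.4]
width: 11.9
grasp_force: 30.0
```

```bash
python3 - <<'E'
from h import *
goto(384,-269.5,59,0.012,1.2); o=get_obs(); print(o["ft_force"],o["moment"],o["grasp_force"])
E
```

```text
t 46.0 yaw -1.370->0.012 TURN -79.17 | dx 0.10 dy -0.01 dz 0.14 cm | q6 2.30->0.95 pos [ 383.  -269.6   60.4] w 11.9
[-4.94318076 -2.35692257  5.35334354] [-0.31142171  0.95938917 -0.05943678] 29.999220371246338
```

>>> {"name": "move_arm", "arguments": {"rows": [[0,0,0,-8.8,0],[0,0,0,-8.8,0],[0,0,0,-8.8,0],[0,0,0,-8.8,0],[0,0,0,-8.8,0],[0,0,0,-8.8,0],[0,0,0,-8.8,0],[0,0,0,-8.8,0],[0,0,0,-8.8,0],[0,0,0,0,0]]}}

```text
t: 47.2
ee_pos: [383.3, -269.3, 60.4]
orientation: [-3.141, -0.022, 0.002]
ft_force: [-4.4, 1.3, 5.2]
width: 11.7
grasp_force: 30.0
```

>>> {"name": "move_arm", "arguments": {"rows": [[0,0,0,0,0],[0,0,0,0,0],[0,0,0,0,50],[0,0,0,0,50],[0,0,0,0,50],[0,0,-5,0,50],[0,0,-5,0,50],[0,0,-5,0,50],[0,0,0,0,50],[0,0,0,0,50]]}}

```text
t: 48.45
ee_pos: [383.7, -269.3, 209.6]
orientation: [-3.141, -0.019, 0.001]
ft_force: [-0.1, 0.5, 0.4]
width: 44.3
grasp_force: 0.0
```

```bash
python3 - <<'E'
from h import *
goto(384,-269.5,59,0.012,1.2)
cal=optics.calibration("wrist"); im=optics.get_image("wrist"); np.savez("w13",**cal)
c=proj(cal,[[384,-269.5,60]])[0].round().astype(int)
x,y=np.clip(c-80,0,[480,240]); print(x,y); w=cv2.resize(im[y:y+160,x:x+160],(400,400),interpolation=cv2.INTER_CUBIC)
t=optics.get_image("top"); t=cv2.resize(t[130:270,240:380],(400,400)); cv2.imwrite("pics/w13.png",np.hstack([w,t]))
E
```

```text
t 48.5 yaw 0.012->0.012 TURN 0.02 | dx 0.03 dy 0.02 dz 15.06 cm | q6 0.92->0.95 pos [ 383.7 -269.3  209.6] w 44.3
237 107
```

View pics/w13.png

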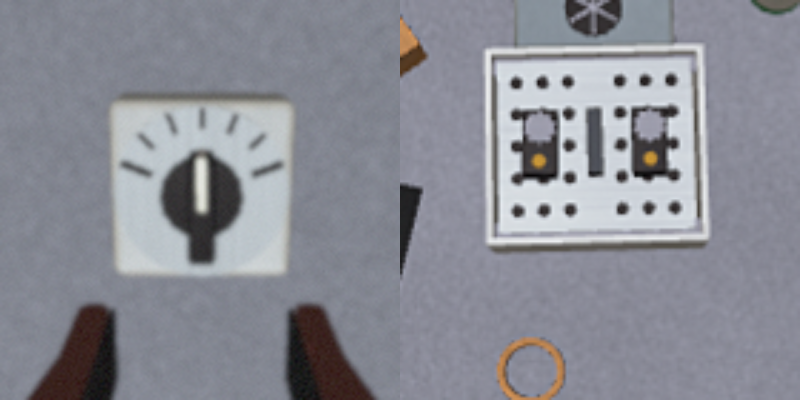

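The pointer (202,165) lines up with the middle, 15-minute mark. The plate sits level in the bin with both housings upright on it.

```bash
python3 -c "
from workcell import close_job
print(close_job())"
```

```text
the job is handed in; nothing more can be done
None
```

The job is handed in; no verdict was shown. By the last pictures both shells are rib up in the bin, the plate is level on its ledges with both gear housings upright on it, and the timer was wound past 30 minutes and turned back to 15.

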